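Clamp the resin car body and gauge its bonnet

ROBOT

A 6-joint arm with a two-finger parallel gripper is mounted at the origin on the work surface. World frame = base frame: x ahead of the robot, y to its left, z up, the work surface at z = 0. Lengths are in m, angles in rad, forces in N, time in s.
With the tool pointing down it reaches from about 0.375 to 0.975 m from the base axis. Payload 3.8 kg.
Tool frame: the origin (TCP) lies midway between the tips of the shut fingers; the grasp point (between the pads) lies 19 mm behind it; z points along the fingers, y is the line along which they close (so a half turn about z gives the same grasp; the last joint's range is limited). The gripper opens to 85 mm and grips with 20 to 120 N. Pads are 22 mm wide; open, the fingers measure 114 mm over their backs; the gripper's body (76 mm by 85 mm) begins 54 mm behind the grasp point. The pads swing forward as they close: fully open they stand 13 mm farther back than shut.
Start: joints at [1.286, 0.264, 1.604, -0, 1.274, -0.037], TCP at [0.166, 0.654, 0.231] pointing down, gripper open.
Joint ranges: [-2.63, 2.63], [-0.94, 2.18], [0.31, 2.57], [-1.31, 4.45], [0, 2.66], [-2.55, 2.55]. Speed limits (rad/s): [2.57, 2.57, 3.14, 3.14, 3.14, 3.14].

INTERFACE

Orientations are given as a rotation vector (axis times angle).
In Python, from workcell import * gives the robot as it stands. The module is installed in compiled form; this text tells all that it offers.
- The arm moves only by the tool apply_moves, never from a script. Its arguments are lists of equal length, an entry for each row: "fingers": the opening, from 0 (shut) to 1 (fully open); "travel": the shift along the tool's x, y, z normalised to -1 to 1, where 1 is 0.05 m, a list of three; "rotation": the turn, a rotation vector about the tool's x, y, z normalised to -1 to 1, where 1 is 6 degrees, a list of three. In form: {"fingers": [fingers, ...], "travel": [[dx, dy, dz], ...], "rotation": [[ax, ay, az], ...]}. A call has 1 to 12 rows; each row shifts and turns the commanded pose from where the row before left it, along the tool's axes as they then stand; what a row does not reach is not made up. A row lasts 1/10 s, in which the tool goes at most 50 mm and 8.59 degrees, less where a joint would pass 70% of its speed; a pose out of reach is approached as far as the arm can. A call with a number of a shift or a turn outside -1 to 1 is refused whole. A call with a gripper value outside its range is refused whole. The fingers move at their own pace and stop on an object; "newtons" is the grip in N (left out, the last holds). Time passes only in rows, so rows that do not move let the fingers close. It gives the time, the measured TCP pose, the force, the opening and the grip force at its end, in the units of the state.
- read_state(): the state, without advancing time (a new reading comes with each control period).
- read_camera(name): name is "side" or "top"; returns a dict with "image" (384x512x3 uint8, red, green, blue), "fx", "fy", "cx", "cy" (pixels), "extrinsics" (4x4, takes a point from world to camera coordinates). Camera axes: x right, y down, z forward; pixel columns grow to the right and rows downward; lengths in m; the calibration is good to about 2 mm. A picture is of the moment at which its call begins. There is no depth.
- finish_job(): hands the job in; it is judged then, once.
Trained networks look in the newest picture that a camera, given by its name, has taken for a name from the list of things; names that differ only in an ending like _2 or _b are one class to them, and where a whole thing is asked for, a point or a joint stands for the part that bears it (a point fixed in the world has none). Each returns a list of dicts, best first, with "p" (0 to 1); they miss things now and then, are a little off and sometimes report something else, mostly with a low value. They report only what shows in the picture. A call takes as long as a camera call. They do not tell look-alikes from the thing itself.
- regions_of(camera, name): "mask" (384x512 bool, what is visible of it) and "bbox" ([left, top, width, height] in pixels, round what is visible of it).
- tip_of(camera, name): "location" ([column, row] in pixels: a listed point, or the origin of a listed thing).
The state is a dict: "time": time; "q": joint angles; "joint_vel": joint speeds; "joint_torque": joint torques, N m; "tool_pos": TCP position; "tcp_rot": TCP orientation; "wrist_force": force on the tool from outside, world axes, zero at the start; "torque": the same for the moment, N m; "width": opening from 0.0 (shut) to 1.0 (fully open); "grip_force": force on a finger pad.
Only numpy, scipy, OpenCV 4.12 (cv2) and the standard library are available. Lean on these libraries where they do the work, as an engineer would, in place of code of your own. Each camera call takes 0.05 s, during which the arm holds its last target. There are 200 camera calls.

TASK

Wind the brass winged key on the body jig clockwise, in several part turns, all the way to its stop, so that the spring clamp closes on the tail of the white resin car body. Then take the steel gauge out of its wooden stand and hold its tip on the ring-and-cross mark on the car's sloping bonnet, square to the bonnet (not upright), pressing gently so that the sprung plunger is about half in. Finish while still holding the gauge steadily there, and leave the parts chest, the bumper bar and the brush pad holder where they are.

Things in the scene. Friction and masses are not known exactly. Their poses are not given: they have to be found in the camera images.
- jig: Fixed body jig: dark steel bed 110 (x) x 340 (y) x 15 mm, origin under its centre, z up. On it a white resin wedge car body, 56 mm wide, top 61 mm above the table, from y = -130 mm (nose) to +10 mm (tail); a 10 mm high stop before the nose. At y = +120 mm an aluminium key housing 50 x 50 mm, top 52 mm above the table.
- jaw_face (a point): Middle of the face of the steel clamp jaw (46 mm wide, top 42 mm above the table) that slides along the jig between the key housing and the car's tail. It nears the tail as the key is wound, 4.6 mm per rad, and meets it at the key's stop.
- key_grip (a point): Centre of the brass key's wing, on the key's vertical turning axis, 81 mm above the table. The wing is an upright flat plate 36 mm long, 8 mm thick and 26 mm high (from 68 to 94 mm above the table) on a 10 mm shaft. The point's x axis runs along the wing's length, y across its thickness.
- key (a joint): Turn of the key in rad, growing clockwise seen from above, 0 to 3.14 (firm stop, fully wound). At 0 and at 3.14 the wing's length lies along the jig's x axis (across the jig). It starts between 0 and 0.6. About 0.1 to 0.13 N m turns it; it stays where it is left when let go.
- mark: Pencilled ring (19 mm across) with a cross on the car's flat, rigid, sloping bonnet (56 mm wide, 58 mm long about the mark). Origin at the cross, on the surface, 35 mm above the table, at (0, -102.5, 35) mm in the jig frame. Its z axis is the bonnet's outward normal, leaning 20 degrees (0.35 rad) from vertical towards the nose (the jig's -y).
- stand: Dark wooden block 60 x 60 x 60 mm, fixed, with a vertical through hole 19 mm wide in the middle that holds the gauge upright. Origin under its centre.
- gauge: Steel plunger gauge, about 0.16 kg, upright in the stand, tip down. Origin on its axis at the barrel's lower end, z up along it. Barrel 14 mm across, z = 0 to 40 mm; flange 26 mm across, 40 to 44 mm, resting on the stand (origin starts 20 mm above the table); square handle 18 x 18 mm, flats facing its x and y, 44 to 100 mm; cap to 103 mm. Plunger below z = 0.
- gauge_tip (a point): Rounded tip of the gauge's plunger (its very end), on the axis, 18 mm below the gauge's origin when out; the ball end is 8 mm across.
- plunger (a joint): How far the gauge's sprung plunger is pushed in, in m: 0 = out, 0.014 = fully in (hard stop). Spring: about 1 N at the start plus 350 N/m, so about 3.5 N half in and 6 N fully in.
- chest: Tin parts chest with a latch, 115 x 165 x 75 mm plus a low wire handle, bystander; origin under its centre.
- bumper: Bent chrome bumper bar, 10 mm thick, about 135 mm long along its y, lying flat, bystander; origin on the table near its middle.
- padholder: Black rubber brush pad holder, 50 x 40 x 26 mm, bystander; origin under its centre.
Things that resemble listed ones, but are neither listed nor needed, are in the scene too. There is more than one size of the gauge; the job needs the smaller. Several things look just like the stand: the one meant starts nearest to the robot's base.

How it is judged:
On the way, in this order (a step that is already met when the one before it is completed fails the run):
1. the key is wound to its stop (value of joint key above 2.9 rad), for 0.2 s.
2. the gauge is lifted clear of its stand by the fingers (z of gauge in the frame of stand above 0.062 m and contact force between gauge and the fingers above 1 N), for 0.1 s.
3. the gauge's tip is on the mark, square, plunger partly in (distance between gauge_tip and mark below 0.007 m and angle between the z axis of gauge and the z axis of mark, either way round below 0.15 rad and value of joint plunger between 0.003 and 0.0115 m), for 0.2 s.
At the end, for the whole second after the job is handed in: Key wound to its stop (over 2.9 of 3.14 rad); fingers hold the gauge, free of its stand and steady (under 20 mm/s); tip within 7 mm of the mark, pressing the bonnet with 0.8 to 8 N; axis within 0.15 rad of the bonnet's normal; plunger 3 to 11.5 mm in (of 14) (all of step 3 and value of joint key above 2.9 rad and angle between gauge's own z axis and vertical below 1 rad and contact force between gauge and jig between 0.8 and 8 N and contact force between gauge and the fingers above 1 N and contact force between gauge and stand below 0.1 N and linear speed of gauge below 0.02 m/s); the arm keeps its last pose, push and grip.
It fails at once if the gauge is pressed hard on the car or jig (over 20 N) (contact force between gauge and jig above 20 N).
It fails at once if the parts chest is disturbed (moved over 25 mm) (distance of chest from where it was at the start of the episode above 0.025 m).
It fails at once if the bumper bar is disturbed (moved over 25 mm) (distance of bumper from where it was at the start of the episode above 0.025 m).
It fails at once if the brush pad holder is disturbed (moved over 25 mm) (distance of padholder from where it was at the start of the episode above 0.025 m).
It also fails if it takes over 72 s, if anything falls off the work surface, if the arm or the gripper's body presses on something with over 40 N, if the wrist force passes 120 N, or if a joint passes its speed limit or range.

## Working session

There is one attempt and no reset: what is moved stays moved. The work goes in short steps, Python scripts to look and compute and a tool call to move; the robot and the scene stay as the last step left them, time stands still between calls to the robot, and variables do not carry over. Pictures are saved under pics/ and viewed, at most 10 in all, crops included, and the job is handed in when it is done.

Besides the shell and the picture viewer there is one more tool, called after ">>>" as name(argument=value, ...), one argument or row to a line, values as JSON. apply_moves: Moves the arm, as the interface text tells. Scaled input: -1 to 1 covers 0.05 m each way for a shift and 6 degrees each way for a turn. Its arguments: {"type":"object","properties":{"fingers":{"type":"array","items":{"type":"number"}},"travel":{"type":"array","items":{"type":"array","items":{"type":"number"}}},"rotation":{"type":"array","items":{"type":"array","items":{"type":"number"}}},"newtons":{"type":"number"}},"required":["fingers","travel","rotation"]}

```bash
mkdir -p pics; cat > h.py <<'E'
from workcell import *
import numpy as np, cv2
from scipy.spatial.transform import Rotation as R
def ray(c,px):
    E=np.array(c["extrinsics"]);d=np.array([(px[0]-c["cx"])/c["fx"],(px[1]-c["cy"])/c["fy"],1.])
    return -E[:3,:3].T@E[:3,3],E[:3,:3].T@d
def atz(c,px,z):
    o,d=ray(c,px);return o+d*(z-o[2])/d[2]
def proj(c,P):
    E=np.array(c["extrinsics"]);p=E[:3,:3]@np.array(P)+E[:3,3]
    return np.array([c["fx"]*p[0]/p[2]+c["cx"],c["fy"]*p[1]/p[2]+c["cy"]])
def tri(c1,p1,c2,p2):
    A=[];b=[]
    for c,p in((c1,p1),(c2,p2)):
        o,d=ray(c,p);d/=np.linalg.norm(d);M=np.eye(3)-np.outer(d,d);A.append(M);b.append(M@o)
    return np.linalg.lstsq(np.vstack(A),np.hstack(b),rcond=None)[0]
E
python3 - <<'E'
from h import *
np.set_printoptions(precision=4,suppress=True)
s=read_state();print(s)
Z=dict(jig=0,jaw_face=None,key_grip=.081,mark=.035,stand=0,gauge=.02,gauge_tip=None,chest=0,bumper=0,padholder=0)
for cam in("top","side"):
    c=read_camera(cam);cv2.imwrite(f"pics/{cam}0.png",c["image"][:,:,::-1]);print(cam,ray(c,(256,192)))
    for n,z in Z.items():
        for t in tip_of(cam,n):
            if t["p"]>.15: print(n,round(t["p"],2),np.round(t["location"],1),atz(c,t["location"],z)[:2] if z is not None else "")
E
```

```text
{'time': 0.0, 'q': array([ 1.2861,  0.2648,  1.6054,  0.    ,  1.2737, -0.0369]), 'joint_vel': array([-0.001 , -0.0013,  0.0004, -0.0004, -0.0011, -0.    ]), 'joint_torque': array([  0.0025, -51.5091, -36.7335,   0.0003,   0.0125,   0.    ]), 'tool_pos': array([0.1653, 0.6537, 0.23  ]), 'tcp_rot': array([-0.3881, -3.1172,  0.0034]), 'wrist_force': array([0.2191, 0.8065, 0.5832]), 'torque': array([-0.0879, -0.0075,  0.0102]), 'grip_force': 0.0, 'width': 0.9998657098739749}
top (array([ 0.3188, -0.0053,  1.2787]), array([ 0.2125,  0.0066, -0.9772]))
jig 0.77 [228.6 204.3] [0.5626 0.0802]
jaw_face 0.43 [223.  201.6] 
key_grip 0.45 [184.5 196.1] [0.5706 0.1907]
mark 0.48 [265.8 217.3] [ 0.5189 -0.0227]
stand 0.89 [384.1 244.1] [ 0.4459 -0.3473]
stand 0.72 [385.  194.9] [ 0.584  -0.3594]
gauge 0.72 [416.3 212.5] [ 0.5294 -0.4365]
gauge 0.65 [268.9 217.1] [ 0.5218 -0.0314]
gauge 0.6 [389.  242.3] [ 0.4486 -0.3556]
chest 0.84 [250.7 138.4] [0.7553 0.0169]
bumper 0.67 [237.2 271.4] [0.3773 0.0565]
bumper 0.67 [220.1 203. ] [0.5666 0.104 ]
padholder 0.84 [114.8 223.5] [0.5126 0.3949]
padholder 0.28 [382.6 243.2] [ 0.4484 -0.3433]
side (array([ 0.3412, -0.8995,  0.8698]), array([ 0.1675,  0.7452, -0.6455]))
jig 0.57 [252.6 199. ] [0.5508 0.0762]
jaw_face 0.27 [255.9 151.6] 
key_grip 0.68 [254. 152.] [0.5784 0.1911]
key_grip 0.63 [224.7 140.9] [0.503  0.2654]
mark 0.57 [249.5 216.2] [ 0.5203 -0.0291]
stand 0.88 [312.9 328. ] [ 0.5921 -0.3664]
stand 0.85 [248.1 335.5] [ 0.4508 -0.3561]
gauge 0.63 [285.7 355. ] [ 0.5137 -0.4275]
gauge 0.57 [250.9 325.2] [ 0.459  -0.3454]
gauge_tip 0.53 [286.3 362. ] 
chest 0.73 [326.3 203.1] [0.7529 0.0176]
bumper 0.56 [186.9 211.9] [0.3611 0.0588]
padholder 0.63 [221.  141.1] [0.5073 0.3863]
```

```bash
python3 - <<'E'
import cv2
a=cv2.imread("pics/top0.png");b=cv2.imread("pics/side0.png")
cv2.imwrite("pics/top1.png",cv2.resize(a[120:300,90:460],None,fx=2.16,fy=2.16,interpolation=3))
cv2.imwrite("pics/side1.png",cv2.resize(b[100:384,150:430],None,fx=2.1,fy=2.1,interpolation=3))
E
```

```text
(no output)
```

View pics/top1.png

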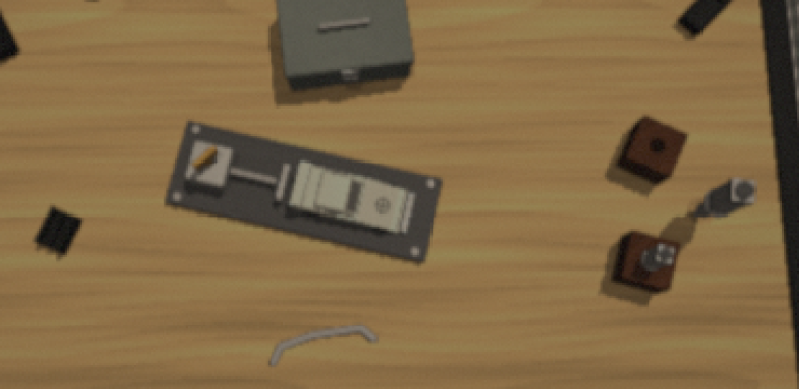

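View pics/side1.png

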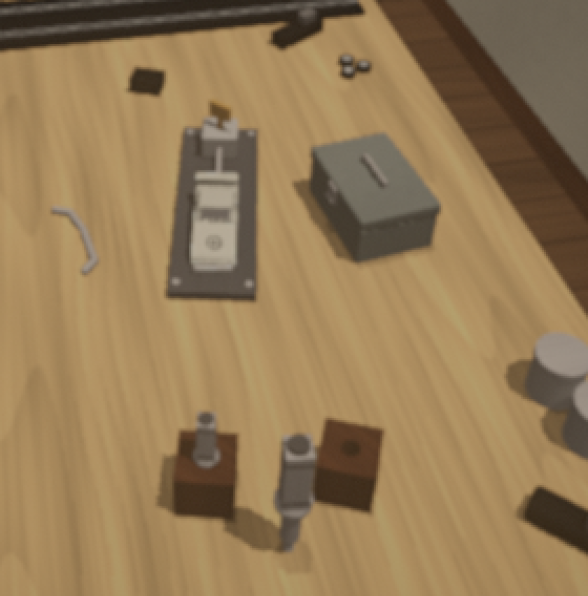

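Top crop: jig centre (300,190), with the key (203,160) at its left end and the mark (382,205) on the bonnet. The gauge candidates are the small one in the near stand, full-image px (389,242), and the bigger free-standing one at (416,212). The stands are at (384,244), r≈0.57 m, and (385,195), r≈0.69 m. The near stand holding the small gauge fits; I'll confirm it in an enlarged crop.

```bash
python3 - <<'E'
from h import *
np.set_printoptions(precision=4,suppress=True)
ims=[]
for cam in("top","side"):
    c=read_camera(cam);im=c["image"][:,:,::-1]
    for n,z in(("jig",.015),("stand",.06)):
        for r in regions_of(cam,n)[:3]:
            if r["p"]<.3: continue
            m=r["mask"].astype(np.uint8);cn=max(cv2.findContours(m,0,1)[0],key=cv2.contourArea)[:,0]
            W=np.array([atz(c,p,z)[:2] for p in cn]);rect=cv2.minAreaRect((W*1000).astype(np.float32))
            print(cam,n,round(r["p"],2),r["bbox"],rect)
    for r in regions_of(cam,"gauge")[:3]: print(cam,"gauge",r["p"],r["bbox"])
    for n in("key_grip","key","jaw_face"):
        for r in regions_of(cam,n)[:2]: print(cam,n,r["p"],r["bbox"])
    b=[(160,170),(360,210)] if cam=="top" else [(230,130),(220,290)]
    for x,y in b: ims.append(cv2.resize(im[y:y+50,x:x+65],(390,300),interpolation=2))
cv2.imwrite("pics/z.png",np.vstack([np.hstack(ims[:2]),np.hstack(ims[2:])]))
E
```

```text
top jig 0.89 [163.8, 176.5, 129.4, 66.5] ((548.5441284179688, 74.74405670166016), (340.7227783203125, 113.0406723022461), 76.44593811035156)
top stand 0.75 [371.4, 229.1, 29.9, 26.6] ((447.1605529785156, -342.86962890625), (72.36336517333984, 67.2694091796875), 73.90931701660156)
top stand 0.7 [372.4, 177.1, 35.2, 28.8] ((586.4501953125, -361.20050048828125), (66.68086242675781, 79.08392333984375), 61.625980377197266)
top gauge 0.57 [410.2, 201.1, 29.7, 20.7]
top gauge 0.48 [390.5, 238.2, 13.7, 9.3]
top key_grip 0.4 [176.6, 192.2, 9.1, 7.9]
top jaw_face 0.41 [215.8, 195.9, 6.9, 18.9]
top jaw_face 0.34 [103.8, 216.1, 25.5, 20.5]
side jig 0.7 [227.3, 148.1, 46.6, 95.5] ((557.1783447265625, 102.61224365234375), (424.140869140625, 110.41852569580078), 76.32935333251953)
side stand 0.91 [296.5, 299.1, 34.1, 44.1] ((583.9244384765625, -385.7784423828125), (98.4776611328125, 57.890689849853516), 64.52147674560547)
side stand 0.77 [234.4, 306.2, 26.4, 38.9] ((445.9712219238281, -369.17449951171875), (94.82443237304688, 60.80997848510742), 74.95160675048828)
side gauge 0.69 [281.0, 305.3, 17.1, 57.9]
side key_grip 0.5 [249.5, 147.0, 10.2, 13.6]
side key_grip 0.16 [227.7, 145.7, 47.2, 98.4]
side key 0.56 [248.7, 148.3, 12.7, 7.3]
```

View pics/z.png

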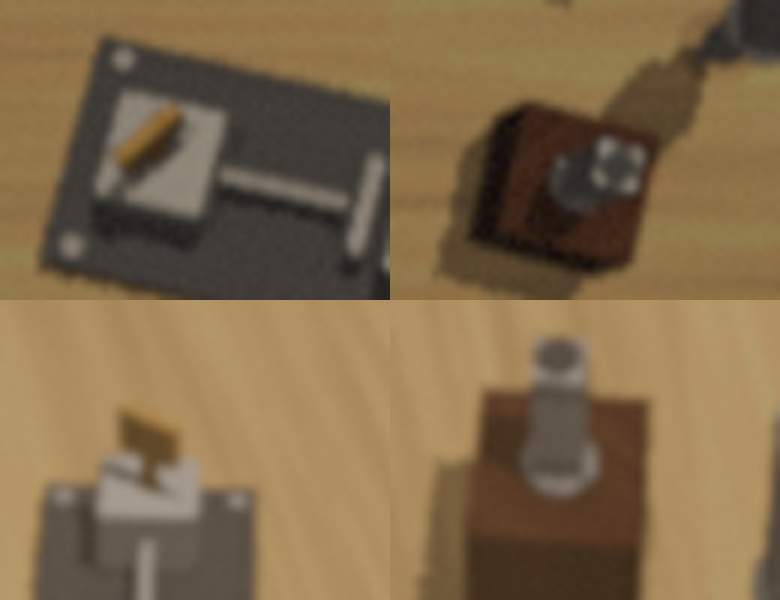

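The crop confirms the small gauge (slim barrel, flange resting on the block) in the near stand at full-image px (384,244). Next I'll refine the poses with silhouette fits.

```bash
cat >> h.py <<'E'
from scipy.optimize import minimize
def box(x0,x1,y0,y1,z0,z1): return np.array([[x,y,z] for x in(x0,x1) for y in(y0,y1) for z in(z0,z1)])
def cyl(r,z0,z1): return np.array([[r*np.cos(t),r*np.sin(t),z] for t in np.linspace(0,6.28,16) for z in(z0,z1)])
def pose(P,x,y,a): c,s=np.cos(a),np.sin(a);return P@np.array([[c,s,0],[-s,c,0],[0,0,1]])+[x,y,0]
def fit(parts,obs,x0,step=(.006,.006,.15)):
    S=8
    def cost(v):
        t=0
        for c,m,(u,w) in obs:
            r=np.zeros((m.shape[0]*S,m.shape[1]*S),np.uint8)
            for P in parts:
                q=np.array([proj(c,p) for p in pose(P,*v)])-[u,w]
                cv2.fillConvexPoly(r,cv2.convexHull(((q+.5)*S).astype(np.int32)),1)
            r=cv2.resize(r.astype(np.float32),m.shape[::-1],interpolation=cv2.INTER_AREA)
            t+=np.abs(r-m).sum()/m.sum()
        return t
    x0=np.array(x0);sx=np.vstack([x0]+[x0+np.eye(3)[i]*step[i] for i in range(3)])
    o=minimize(cost,x0,method="Nelder-Mead",options=dict(initial_simplex=sx,xatol=1e-4,fatol=1e-4))
    return o.x,o.fun
def brass(c):
    # soft mask of brass in a window about the key
    u,w=(proj(c,[.575,.191,.081])-[16,14]).astype(int);im=c["image"][w:w+28,u:u+32]
    return im,(u,w)
E
python3 - <<'E'
from h import *
np.set_printoptions(precision=4,suppress=True)
C={k:read_camera(k) for k in("top","side")}
bm=[]
wing=[box(-.018,.018,-.004,.004,.068,.094)]
for k,c in C.items():
    im,o=brass(c);h=cv2.cvtColor(im,cv2.COLOR_RGB2HSV);print(k)
    m=(h[...,1]>120).astype(np.float32)
    n,l,st,ce=cv2.connectedComponentsWithStats(m.astype(np.uint8))
    j=min(range(1,n),key=lambda i:np.hypot(*(ce[i]-[16,14]))+(st[i,4]<15)*99);m=(l==j).astype(np.float32);print(st[j],ce[j]+o)
    bm.append((c,m,o))
for a in(-.3,-.6,-.9):print("wing",fit(wing,bm,[.575,.191,a]),[fit(wing,[b],[.575,.191,a]) for b in bm])
def ob(k,names,i,pad=8):
    c=C[k];M=np.zeros((384,512),bool)
    for n,sel in names:
        rs=[r for r in regions_of(k,n) if sel(r["bbox"])]
        if rs: M|=rs[0]["mask"]
        else: print("none",k,n)
    y,x=np.where(M);u,w=x.min()-pad,y.min()-pad
    return c,M[w:y.max()+pad,u:x.max()+pad].astype(np.float32),(u,w)
near={"top":lambda b:b[1]>215 and b[0]>360,"side":lambda b:b[0]<260 and b[1]>250}
so=[ob(k,[("stand",near[k]),("gauge",near[k])],0) for k in C]
stand=[box(-.03,.03,-.03,.03,0,.06),cyl(.013,.06,.064),box(-.009,.009,-.009,.009,.064,.123)]
print("stand",fit(stand,so,[.449,-.35,-.23]),[fit(stand,[s],[.449,-.35,-.23]) for s in so])
jig=[box(-.055,.055,-.17,.17,0,.015),box(-.025,.025,.095,.145,0,.052),box(-.028,.028,-.04,.01,0,.061)]
jo=[ob(k,[("jig",lambda b:True)],0) for k in C]
print("jig",fit(jig,jo,[.55,.075,-.235]),[fit(jig,[s],[.55,.075,-.235]) for s in jo])
c=C["top"];g=cv2.cvtColor(c["image"],cv2.COLOR_RGB2GRAY)
cv2.imwrite("pics/m.png",np.hstack([cv2.resize(g[203:233,250:285],(400,343),interpolation=2),cv2.resize(cv2.cvtColor(C["side"]["image"],cv2.COLOR_RGB2GRAY)[200:230,232:267],(400,343),interpolation=2)]))
E
```

```text
top
[12  8 10 10 47] [184.7021 192.766 ]
side
[13  9 12 10 88] [254.0795 151.4659]
wing (array([ 0.5784,  0.1918, -0.891 ]), np.float64(0.895430326461792)) [(array([ 0.5775,  0.1908, -0.7904]), np.float64(0.6602393388748169)), (array([ 0.5793,  0.1948, -0.8829]), np.float64(0.20738635957241058))]
wing (array([ 0.577 ,  0.1914, -0.6916]), np.float64(0.9937212467193604)) [(array([ 0.5785,  0.1908, -0.719 ]), np.float64(0.6765292286872864)), (array([ 0.5789,  0.1928, -0.9213]), np.float64(0.18838778138160706))]
wing (array([ 0.5785,  0.1912, -0.8295]), np.float64(0.922082781791687)) [(array([ 0.5785,  0.1907, -0.8523]), np.float64(0.661901593208313)), (array([ 0.5789,  0.1934, -0.9281]), np.float64(0.18625710904598236))]
stand (array([ 0.4503, -0.3508, -0.2897]), np.float64(0.14985881745815277)) [(array([ 0.4497, -0.3503, -0.2909]), np.float64(0.03940312936902046)), (array([ 0.4506, -0.351 , -0.2894]), np.float64(0.09999227523803711))]
jig (array([ 0.5498,  0.0748, -0.2417]), np.float64(0.08963561803102493)) [(array([ 0.5487,  0.0738, -0.2401]), np.float64(0.03814752399921417)), (array([ 0.5504,  0.0753, -0.2453]), np.float64(0.046503860503435135))]
```

View pics/m.png

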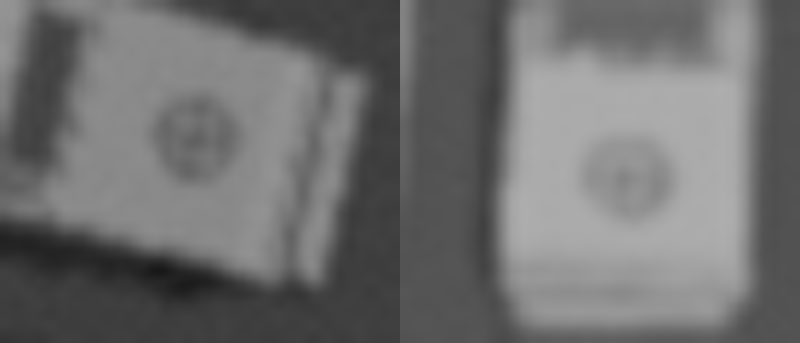

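```bash
cat >> h.py <<'E'
def down(yaw_y,tilt=0,jy=None):
    y=np.array([np.cos(yaw_y),np.sin(yaw_y),0]);z=np.array([0,0,-1.]);return np.column_stack([np.cross(y,z),y,z])
def go(pos,Rt):
    s=read_state();R0=R.from_rotvec(s["tcp_rot"]).as_matrix()
    rv=R.from_matrix(R0.T@Rt).as_rotvec()/np.radians(6)
    print("now",s["tool_pos"],"q",s["q"],"w",s["width"],"t",s["time"],"F",s["wrist_force"],"grip",s["grip_force"])
    print("turn units",rv,"| then travel units",Rt.T@(np.array(pos)-s["tool_pos"])/.05,"| travel in present frame",R0.T@(np.array(pos)-s["tool_pos"])/.05)
E
python3 - <<'E'
from h import *
np.set_printoptions(precision=3,suppress=True)
a,b=read_camera("top"),read_camera("side")
print(tri(a,(266.7,214.6),b,(251.4,215.0)),atz(a,(266.7,214.6),.035),atz(b,(251.4,215.),.035))
go([.5785,.1913,.13],down(-.84+np.pi/2))
E
```

```text
[ 0.526 -0.025  0.035] [ 0.526 -0.025  0.035] [ 0.526 -0.026  0.035]
now [0.166 0.654 0.231] q [ 1.286  0.264  1.604 -0.     1.274 -0.037] w 0.9976422570499515 t 2.3 F [-0.291 -0.004  0.228] grip 0.0
turn units [-0.     0.     5.656] | then travel units [-12.409  -0.032   2.025] | travel in present frame [-10.278  -6.953   2.026]
```

>>> apply_moves(
  fingers=[0.6, 0.6, 0.6, 0.6, 0.6, 0.6, 0.6, 0.6, 0.6, 0.6, 0.6, 0.6],
  newtons=40,
  travel=[
    [0, 0, 0],
    [0, 0, 0],
    [0, 0, 0],
    [0, 0, 0],
    [0, 0, 0],
    [0, 0, 0],
    [-0.8, 0, 0],
    [-0.8, 0, 0],
    [-0.8, 0, 0],
    [-0.8, 0, 0],
    [-0.8, 0, 0],
    [-0.8, 0, 0],
  ],
  rotation=[
    [0, 0, 0.943],
    [0, 0, 0.943],
    [0, 0, 0.943],
    [0, 0, 0.943],
    [0, 0, 0.943],
    [0, 0, 0.942],
    [0, 0, 0],
    [0, 0, 0],
    [0, 0, 0],
    [0, 0, 0],
    [0, 0, 0],
    [0, 0, 0],
  ],
)

```text
time: 3.5
tool_pos: [0.3266, 0.4744, 0.2315]
tcp_rot: [1.281, 2.868, 0.001]
wrist_force: [0.4, -0.1, 0.3]
width: 0.603
grip_force: 0.0
```

>>> apply_moves(
  fingers=[0.6, 0.6, 0.6, 0.6, 0.6, 0.6, 0.6, 0.6, 0.6, 0.6, 0.6, 0.6],
  travel=[
    [-0.8, 0, 0],
    [-0.8, 0, 0],
    [-0.8, 0, 0],
    [-0.8, 0, 0],
    [-0.8, 0, 0],
    [-0.8, 0, 0],
    [-0.8, 0, 0],
    [-0.8, 0, 0.4],
    [-0.8, 0, 0.4],
    [-0.41, 0, 0.4],
    [0, 0, 0.4],
    [0, 0, 0.4],
  ],
  rotation=[
    [0, 0, 0],
    [0, 0, 0],
    [0, 0, 0],
    [0, 0, 0],
    [0, 0, 0],
    [0, 0, 0],
    [0, 0, 0],
    [0, 0, 0],
    [0, 0, 0],
    [0, 0, 0],
    [0, 0, 0],
    [0, 0, 0],
  ],
)

```text
time: 4.7
tool_pos: [0.5803, 0.1912, 0.1305]
tcp_rot: [1.284, 2.867, 0.0]
wrist_force: [-0.3, -0.1, 0.4]
width: 0.599
grip_force: 0.0
```

```bash
python3 - <<'E'
from h import *
np.set_printoptions(precision=3,suppress=True)
go([.5785,.1913,.064],down(-.84+np.pi/2))
E
```

```text
now [0.58  0.191 0.131] q [ 0.277  0.225  1.846  0.     1.071 -0.451] w 0.5989841701831945 t 4.7 F [-0.313 -0.056  0.409] grip 0.0
turn units [ 0.002  0.001 -0.021] | then travel units [ 0.026 -0.025  1.33 ] | travel in present frame [ 0.026 -0.026  1.33 ]
```

>>> apply_moves(
  fingers=[0.6, 0.6, 0.6, 0.6, 0, 0, 0, 0, 0, 0],
  newtons=40,
  travel=[
    [0.02, -0.02, 0.35],
    [0, 0, 0.35],
    [0, 0, 0.35],
    [0, 0, 0.28],
    [0, 0, 0],
    [0, 0, 0],
    [0, 0, 0],
    [0, 0, 0],
    [0, 0, 0],
    [0, 0, 0],
  ],
  rotation=[
    [0, 0, 0],
    [0, 0, 0],
    [0, 0, 0],
    [0, 0, 0],
    [0, 0, 0],
    [0, 0, 0],
    [0, 0, 0],
    [0, 0, 0],
    [0, 0, 0],
    [0, 0, 0],
  ],
)

```text
time: 5.7
tool_pos: [0.579, 0.1925, 0.066]
tcp_rot: [1.28, 2.867, 0.002]
wrist_force: [-0.3, -1.2, 3.8]
width: 0.084
grip_force: 43.2
```

>>> apply_moves(
  fingers=[0, 0, 0, 0, 0, 0, 0, 0, 0, 0, 0, 0],
  travel=[
    [0, 0, 0],
    [0, 0, 0],
    [0, 0, 0],
    [0, 0, 0],
    [0, 0, 0],
    [0, 0, 0],
    [0, 0, 0],
    [0, 0, 0],
    [0, 0, 0],
    [0, 0, 0],
    [0, 0, 0],
    [0, 0, 0],
  ],
  rotation=[
    [0, 0, 1],
    [0, 0, 1],
    [0, 0, 1],
    [0, 0, 1],
    [0, 0, 1],
    [0, 0, 1],
    [0, 0, 1],
    [0, 0, 1],
    [0, 0, 1],
    [0, 0, 1],
    [0, 0, 1],
    [0, 0, 0],
  ],
)

```text
time: 6.9
tool_pos: [0.5812, 0.1929, 0.066]
tcp_rot: [2.637, 1.703, 0.01]
wrist_force: [5.8, 0.6, -1.6]
width: 0.086
grip_force: 42.4
```

>>> apply_moves(
  fingers=[0.5, 0.5, 0.5, 0.5, 0.5, 0.5, 0, 0, 0, 0, 0, 0],
  travel=[
    [0, 0, 0],
    [0, 0, 0],
    [0, 0, 0],
    [0, 0, 0],
    [0, 0, 0],
    [0, 0, 0],
    [0, 0, 0],
    [0, 0, 0],
    [0, 0, 0],
    [0, 0, 0],
    [0, 0, 0],
    [0, 0, 0],
  ],
  rotation=[
    [0, 0, 0],
    [0, 0, 0],
    [0, 0, 0],
    [0, 0, 0],
    [0, 0, 0],
    [0, 0, 0],
    [0, 0, 0],
    [0, 0, 0],
    [0, 0, 0],
    [0, 0, 0],
    [0, 0, 0],
    [0, 0, 0],
  ],
)

```text
time: 8.1
tool_pos: [0.5805, 0.1914, 0.0651]
tcp_rot: [2.634, 1.706, 0.005]
wrist_force: [5.7, -3.5, -2.7]
width: 0.087
grip_force: 42.9
```

```bash
python3 - <<'E'
from h import *
np.set_printoptions(precision=3,suppress=True)
go([.5785,.1913,.064],down(-.2417-np.pi+np.pi/2))
print(read_state()["torque"])
E
```

```text
now [0.58  0.191 0.065] q [ 0.279  0.294  1.894 -0.003  0.949  0.702] w 0.08696008761781479 t 8.1 F [ 5.685 -3.466 -2.655] grip 42.918158769607544
turn units [ 0.029 -0.036 13.286] | then travel units [-0.038  0.011  0.023] | travel in present frame [-0.018 -0.035  0.023]
[-0.487 -0.865  0.039]
```

>>> apply_moves(
  fingers=[0, 0, 0, 0, 0, 0, 0, 0, 0, 0.5, 0.5, 0.5],
  travel=[
    [-0.01, -0.02, 0],
    [0, 0, 0],
    [0, 0, 0],
    [0, 0, 0],
    [0, 0, 0],
    [0, 0, 0],
    [0, 0, 0],
    [0, 0, 0],
    [0, 0, 0],
    [0, 0, 0],
    [0, 0, 0],
    [0, 0, 0],
  ],
  rotation=[
    [0, 0, 1],
    [0, 0, 1],
    [0, 0, 1],
    [0, 0, 1],
    [0, 0, 1],
    [0, 0, 1],
    [0, 0, 1],
    [0, 0, 1],
    [0, 0, 0],
    [0, 0, 0],
    [0, 0, 0],
    [0, 0, 0],
  ],
)

```text
time: 9.3
tool_pos: [0.5767, 0.1924, 0.0647]
tcp_rot: [-3.103, -0.488, 0.001]
wrist_force: [0.4, -0.4, -0.2]
width: 0.499
grip_force: 0.0
```

>>> apply_moves(
  fingers=[0.5, 0.5, 0, 0, 0, 0, 0, 0, 0, 0],
  travel=[
    [0, 0, 0],
    [0, 0, 0],
    [0, 0, 0],
    [0, 0, 0],
    [0, 0, 0],
    [0, 0, 0],
    [0, 0, 0],
    [0, 0, 0],
    [0, 0, 0],
    [0, 0, 0],
  ],
  rotation=[
    [0, 0, 0],
    [0, 0, 0],
    [0, 0, 0],
    [0, 0, 0],
    [0, 0, 0],
    [0, 0, 0],
    [0, 0, 0],
    [0, 0, 0.8],
    [0, 0, 0.8],
    [0, 0, 0.8],
  ],
)

```text
time: 10.3
tool_pos: [0.5776, 0.1908, 0.0649]
tcp_rot: [3.138, 0.09, 0.001]
wrist_force: [1.5, -3.6, 0.6]
width: 0.088
grip_force: 41.6
```

>>> apply_moves(
  fingers=[0, 0, 0, 0, 0, 0, 0, 0, 0],
  travel=[
    [0, 0, 0],
    [0, 0, 0],
    [0, 0, 0],
    [0, 0, 0],
    [0, 0, 0],
    [0, 0, 0],
    [0, 0, 0],
    [0, 0, 0],
    [0, 0, 0],
  ],
  rotation=[
    [0, 0, 0.6],
    [0, 0, 0.6],
    [0, 0, 0.6],
    [0, 0, 0.6],
    [0, 0, 0.6],
    [0, 0, 0.4],
    [0, 0, 0],
    [0, 0, 0],
    [0, 0, 0],
  ],
)

```text
time: 11.2
tool_pos: [0.5777, 0.1918, 0.065]
tcp_rot: [3.107, -0.461, 0.002]
wrist_force: [2.4, -3.6, -1.5]
width: 0.087
grip_force: 41.6
```

```bash
python3 - <<'E'
from h import *
np.set_printoptions(precision=3,suppress=True)
go([.5785,.1913,.064],down(-.2417-np.pi+np.pi/2))
print(read_state()["torque"])
E
```

```text
now [0.578 0.192 0.065] q [ 0.28   0.292  1.897 -0.001  0.951  2.146] w 0.0868607725845028 t 11.2 F [ 2.391 -3.64  -1.461] grip 41.649014353752136
turn units [ 0.003 -0.013 -0.505] | then travel units [0.017 0.007 0.019] | travel in present frame [0.018 0.006 0.019]
[-0.583 -0.483  0.162]
```

>>> apply_moves(
  fingers=[0, 0, 0, 0, 0, 0],
  travel=[
    [0, 0, 0],
    [0, 0, 0],
    [0, 0, 0],
    [0, 0, 0],
    [0, 0, 0],
    [0, 0, 0],
  ],
  rotation=[
    [0, 0, 0.4],
    [0, 0, 0.4],
    [0, 0, 0.4],
    [0, 0, 0],
    [0, 0, 0],
    [0, 0, 0],
  ],
)

```text
time: 11.8
tool_pos: [0.5778, 0.1921, 0.065]
tcp_rot: [3.073, -0.653, 0.002]
wrist_force: [4.2, -2.7, -1.7]
width: 0.087
grip_force: 50.0
```

```bash
python3 - <<'E'
from h import *
np.set_printoptions(precision=3,suppress=True)
go([.5785,.1913,.064],down(-.2417-np.pi+np.pi/2))
print(read_state()["torque"])
E
```

```text
now [0.578 0.192 0.065] q [ 0.28   0.292  1.897 -0.001  0.951  2.271] w 0.08655111631711346 t 11.8 F [ 4.155 -2.741 -1.747] grip 50.038737058639526
turn units [-0.001 -0.015 -1.693] | then travel units [0.017 0.012 0.02 ] | travel in present frame [0.019 0.009 0.02 ]
[-0.447 -0.686  0.64 ]
```

>>> apply_moves(
  fingers=[0.6, 0.6, 0.6, 0.6, 0.6, 0.6, 0.6, 0.6, 0.6, 0.6],
  travel=[
    [0, 0, 0],
    [0, 0, 0],
    [0, 0, 0],
    [0, 0, 0],
    [0, 0, -0.5],
    [0, 0, -0.6],
    [0, 0, -0.6],
    [0, 0, -0.6],
    [0, 0, -0.6],
    [0, 0, -0.6],
  ],
  rotation=[
    [0, 0, 0],
    [0, 0, 0],
    [0, 0, 0],
    [0, 0, 0],
    [0, 0, 0],
    [0, 0, -1],
    [0, 0, -1],
    [0, 0, -1],
    [0, 0, -1],
    [0, 0, -1],
  ],
)

```text
time: 12.8
tool_pos: [0.5767, 0.1925, 0.241]
tcp_rot: [-3.137, -0.167, 0.001]
wrist_force: [0.5, 0.5, 0.3]
width: 0.6
grip_force: 0.0
```

>>> apply_moves(
  fingers=[0.6, 0.6, 0.6, 0.6, 0.6, 0.6, 0.6, 0.6],
  travel=[
    [-0.8, 0, 0],
    [-0.8, 0, 0],
    [-0.8, 0, 0],
    [-0.8, 0, 0],
    [0, 0, 0],
    [0, 0, 0],
    [0, 0, 0],
    [0, 0, 0],
  ],
  rotation=[
    [0, 0, 0],
    [0, 0, 0],
    [0, 0, 0],
    [0, 0, 0],
    [0, 0, -1],
    [0, 0, -1],
    [0, 0, -1],
    [0, 0, -1],
  ],
)

```text
time: 13.6
tool_pos: [0.4175, 0.1761, 0.24]
tcp_rot: [-3.033, -0.816, -0.0]
wrist_force: [-0.2, -0.0, 0.4]
width: 0.6
grip_force: 0.0
```

```bash
python3 - <<'E'
from h import *
np.set_printoptions(precision=3,suppress=True)
C={k:read_camera(k) for k in("top","side")}
ims=[]
for k,c in C.items():
    for P in([.56,.14,.05],[.45,-.35,.11]):
        u,w=(proj(c,P)-[32,25]).astype(int);print(k,u,w);ims.append(cv2.resize(c["image"][max(w,0):w+50,u:u+65,::-1],(390,300),interpolation=2))
    m=[r for r in regions_of(k,"gauge") if (r["bbox"][0]<405)]
    for P in([0,0,.02],[0,0,.123]): print(proj(c,pose(np.array(P),.4503,-.3508,0)))
cv2.imwrite("pics/k.png",np.vstack([np.hstack(ims[:2]),np.hstack(ims[2:])]))
go([.4503,-.3508,.2],down(-.2417+np.pi/2))
E
```

```text
top 173 177
top 364 212
[387.201 241.699]
[398.21  237.233]
side 219 146
side 215 276
[247.371 328.068]
[247.343 298.124]
now [0.418 0.176 0.24 ] q [ 0.344 -0.172  2.043  0.     1.271  1.396] w 0.5996698484302655 t 13.8 F [ 0.747 -1.022  0.995] grip 0.0
turn units [ -0.002  -0.002 -22.738] | then travel units [ -3.154 -10.074   0.796] | travel in present frame [-4.658  9.473  0.794]
```

View pics/k.png

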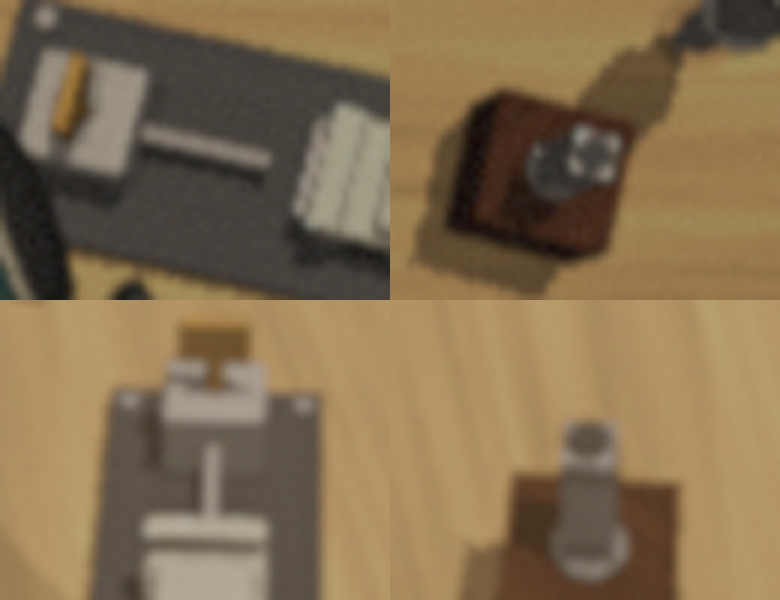

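The key is wound: its wing (70,95) lies across the jig and the jaw is hidden against the tail at (310,180). The gauge projections match its cap in both views. Next is the gauge, with the tool at yaw -1.77.

```bash
python3 - <<'E'
from h import *
np.set_printoptions(precision=3,suppress=True)
go([.4503,-.3508,.2],down(-1.77))
E
```

```text
now [0.418 0.176 0.24 ] q [ 0.344 -0.172  2.043  0.     1.271  1.396] w 0.5996698484302655 t 13.8 F [ 0.747 -1.022  0.995] grip 0.0
turn units [-0.002  0.002  6.856] | then travel units [ 2.723 10.199  0.796] | travel in present frame [-4.658  9.473  0.794]
```

>>> apply_moves(
  fingers=[0.6, 0.6, 0.6, 0.6, 0.6, 0.6, 0.6],
  travel=[
    [0, 0, 0],
    [0, 0, 0],
    [0, 0, 0],
    [0, 0, 0],
    [0, 0, 0],
    [0, 0, 0],
    [0, 0, 0],
  ],
  rotation=[
    [0, 0, 0.98],
    [0, 0, 0.98],
    [0, 0, 0.98],
    [0, 0, 0.98],
    [0, 0, 0.98],
    [0, 0, 0.98],
    [0, 0, 0.98],
  ],
)

```text
time: 14.5
tool_pos: [0.4179, 0.176, 0.2397]
tcp_rot: [-3.125, 0.319, 0.0]
wrist_force: [0.5, -0.0, 0.5]
width: 0.603
grip_force: 0.0
```

>>> apply_moves(
  fingers=[0.6, 0.6, 0.6, 0.6, 0.6, 0.6, 0.6, 0.6, 0.6, 0.6, 0.6, 0.6],
  travel=[
    [0.227, 0.85, 0],
    [0.227, 0.85, 0],
    [0.227, 0.85, 0],
    [0.227, 0.85, 0],
    [0.227, 0.85, 0],
    [0.227, 0.85, 0],
    [0.227, 0.85, 0],
    [0.227, 0.85, 0],
    [0.227, 0.85, 0],
    [0.227, 0.85, 0],
    [0.227, 0.85, 0],
    [0.226, 0.849, 0],
  ],
  rotation=[
    [0, 0, 0],
    [0, 0, 0],
    [0, 0, 0],
    [0, 0, 0],
    [0, 0, 0],
    [0, 0, 0],
    [0, 0, 0],
    [0, 0, 0],
    [0, 0, 0],
    [0, 0, 0],
    [0, 0, 0],
    [0, 0, 0],
  ],
)

```text
time: 15.7
tool_pos: [0.4514, -0.3527, 0.2397]
tcp_rot: [-3.126, 0.313, -0.0]
wrist_force: [0.9, -0.1, 0.3]
width: 0.601
grip_force: 0.0
```

>>> apply_moves(
  fingers=[0.6],
  travel=[
    [0, 0, 0],
  ],
  rotation=[
    [0, 0, 0],
  ],
)

```text
time: 15.8
tool_pos: [0.4514, -0.3557, 0.2394]
tcp_rot: [3.123, -0.319, 0.0]
wrist_force: [-0.5, 0.6, 0.1]
width: 0.601
grip_force: 0.0
```

```bash
python3 - <<'E'
from h import *
np.set_printoptions(precision=3,suppress=True)
go([.4503,-.3508,.073],down(-1.77))
E
```

```text
now [ 0.451 -0.356  0.239] q [-0.71   0.069  1.814 -0.002  1.257  1.065] w 0.6013044882305084 t 15.8 F [-0.495  0.582  0.084] grip 0.0
turn units [ 0.018 -0.004 -0.041] | then travel units [-0.041 -0.092  3.328] | travel in present frame [-0.043 -0.098  3.328]
```

>>> apply_moves(
  fingers=[0.6, 0.6, 0.6, 0.6, 0.6, 0.6, 0.6, 0.6],
  travel=[
    [-0.02, -0.05, 0],
    [0, 0, 0],
    [0, 0, 0.6],
    [0, 0, 0.6],
    [0, 0, 0.6],
    [0, 0, 0],
    [0, 0, 0],
    [0, 0, 0],
  ],
  rotation=[
    [0, 0, 0],
    [0, 0, 0],
    [0, 0, 0],
    [0, 0, 0],
    [0, 0, 0],
    [0, 0, 0],
    [0, 0, 0],
    [0, 0, 0],
  ],
)

```text
time: 16.6
tool_pos: [0.4523, -0.3484, 0.1521]
tcp_rot: [3.125, -0.308, 0.004]
wrist_force: [-0.3, 0.2, 0.8]
width: 0.597
grip_force: 0.0
```

```bash
python3 - <<'E'
from h import *
np.set_printoptions(precision=3,suppress=True)
go([.4503,-.3508,.073],down(-1.77))
E
```

```text
now [ 0.452 -0.348  0.152] q [-0.7    0.13   1.915  0.     1.093  1.067] w 0.5973742165230221 t 16.6 F [-0.302  0.213  0.791] grip 0.0
turn units [ 0.015 -0.029  0.026] | then travel units [-0.031  0.055  1.581] | travel in present frame [-0.035  0.052  1.581]
```

>>> apply_moves(
  fingers=[0.6, 0.6, 0.6, 0.6, 0.6, 0, 0, 0, 0, 0, 0],
  newtons=50,
  travel=[
    [-0.03, 0.04, 0.4],
    [0, 0, 0.4],
    [0, 0, 0.4],
    [0, 0, 0.38],
    [0, 0, 0],
    [0, 0, 0],
    [0, 0, 0],
    [0, 0, 0],
    [0, 0, 0],
    [0, 0, 0],
    [0, 0, 0],
  ],
  rotation=[
    [0, 0, 0],
    [0, 0, 0],
    [0, 0, 0],
    [0, 0, 0],
    [0, 0, 0],
    [0, 0, 0],
    [0, 0, 0],
    [0, 0, 0],
    [0, 0, 0],
    [0, 0, 0],
    [0, 0, 0],
  ],
)

```text
time: 17.7
tool_pos: [0.4506, -0.3509, 0.0731]
tcp_rot: [3.124, -0.309, 0.005]
wrist_force: [-0.0, -0.2, 6.2]
width: 0.2
grip_force: 49.2
```

```bash
python3 - <<'E'
from h import *
np.set_printoptions(precision=3,suppress=True)
go([.4503,-.3508,.073],down(-1.77))
E
```

```text
now [ 0.451 -0.351  0.073] q [-0.705  0.216  1.976  0.     0.945  1.063] w 0.1997293540560013 t 17.7 F [-0.002 -0.187  6.151] grip 49.2263263463974
turn units [ 0.017 -0.032  0.019] | then travel units [-0.006 -0.002  0.002] | travel in present frame [-0.006 -0.002  0.002]
```

>>> apply_moves(
  fingers=[0, 0, 0, 0, 0, 0, 0, 0, 0, 0],
  newtons=60,
  travel=[
    [0, 0, 0],
    [0, 0, 0],
    [0, 0, -0.2],
    [0, 0, -0.3],
    [0, 0, -0.4],
    [0, 0, -0.5],
    [0, 0, -0.5],
    [0, 0, -0.5],
    [0, 0, -0.2],
    [0, 0, 0],
  ],
  rotation=[
    [0, 0, 0],
    [0, 0, 0],
    [0, 0, 0],
    [0, 0, 0],
    [0, 0, 0],
    [0, 0, 0],
    [0, 0, 0],
    [0, 0, 0],
    [0, 0, 0],
    [0, 0, 0],
  ],
)

```text
time: 18.7
tool_pos: [0.4502, -0.3507, 0.2034]
tcp_rot: [3.124, -0.309, 0.006]
wrist_force: [0.1, 0.3, -1.6]
width: 0.2
grip_force: 58.7
```

```bash
cat >> h.py <<'E'
JA=-.2417;JY=np.array([-np.sin(JA),np.cos(JA),0]);JX=np.array([np.cos(JA),np.sin(JA),0]);N=np.cos(np.radians(20))*np.array([0,0,1])-np.sin(np.radians(20))*JY
MARK=np.array([.5257,-.0248,.035])
E
python3 - <<'E'
from h import *
np.set_printoptions(precision=3,suppress=True)
C={k:read_camera(k) for k in("top","side")}
ims=[]
s=read_state();T=s["tool_pos"];print(s["torque"],s["wrist_force"])
for k,c in C.items():
    u,w=(proj(c,T-[0,0,.03])-[32,40]).astype(int);w=max(0,min(w,384-80));print(k,u,w,"tip exp",proj(c,T-[0,0,.071]),"TCP",proj(c,T))
    ims.append(cv2.resize(c["image"][w:w+80,u:u+65,::-1],(390,480),interpolation=2))
    for n in("gauge_tip","gauge"):print(n,[(round(t["p"],2),t["location"]) for t in tip_of(k,n)])
cv2.imwrite("pics/g.png",np.hstack(ims))
# target orientation: tool z=-N, tool y = along -JY side
z=-N;y=np.cross(z,JX);y/=np.linalg.norm(y);x=np.cross(y,z)
if y@[0,1,0]>0:x,y=-x,-y
Rt=np.column_stack([x,y,z]);print(Rt)
go(MARK+N*(.071+.04),Rt)
E
```

```text
[ 0.021 -0.01  -0.024] [-0.1    0.433 -2.565]
top 371 195 tip exp [398.424 237.604] TCP [407.261 234.048]
gauge_tip []
gauge [(0.51, [413.5, 210.3]), (0.45, [405.2, 238.5])]
side 214 242 tip exp [246.394 295.782] TCP [246.322 272.24 ]
gauge_tip [(0.36, [288.0, 358.6])]
gauge [(0.85, [288.9, 358.1]), (0.67, [247.4, 287.4])]
[[ 0.971 -0.225  0.082]
 [-0.239 -0.912  0.332]
 [ 0.    -0.342 -0.94 ]]
now [ 0.448 -0.349  0.199] q [-0.705  0.088  1.87  -0.     1.187  1.063] w 0.20548246516422036 t 19.0 F [ 1.029  1.076 -2.102] grip 58.72432887554169
turn units [3.319 0.101 0.415] | then travel units [-0.049 -5.144  3.142] | travel in present frame [ 0.217 -5.903  1.202]
```

View pics/g.png

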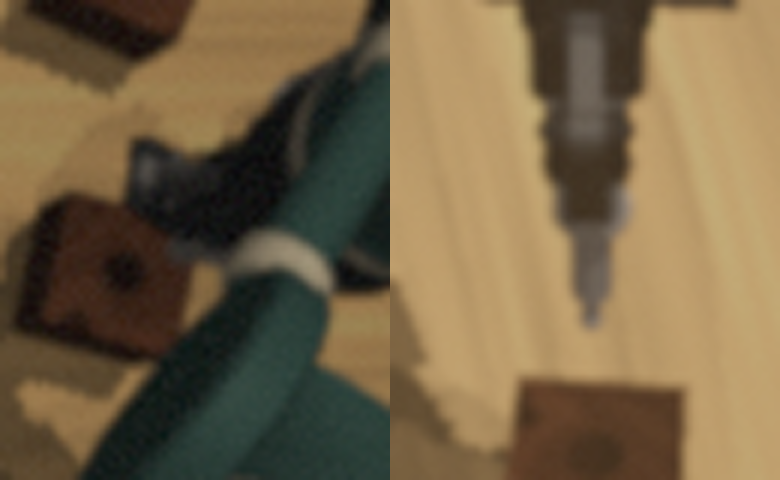

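The side view shows the small gauge upright in the fingers, tip at about px (247.5,296) against (246.4,295.8) expected, and the stand's hole is empty. Next I tilt, then carry it to the hover point.

>>> apply_moves(
  fingers=[0, 0, 0, 0, 0],
  travel=[
    [0, 0, 0],
    [0, 0, 0],
    [0, 0, 0],
    [0, 0, 0],
    [0, 0, 0],
  ],
  rotation=[
    [0.83, 0.025, 0.1],
    [0.83, 0.025, 0.1],
    [0.83, 0.025, 0.1],
    [0.83, 0.025, 0.1],
    [0, 0, 0],
  ],
)

```text
time: 19.5
tool_pos: [0.4479, -0.3512, 0.1985]
tcp_rot: [-2.773, 0.339, -0.06]
wrist_force: [-0.0, -0.5, -3.0]
width: 0.203
grip_force: 59.2
```

>>> apply_moves(
  fingers=[0, 0, 0, 0, 0, 0, 0, 0, 0, 0, 0, 0],
  travel=[
    [0, -0.3, 0.15],
    [0, -0.5, 0.3],
    [0, -0.6, 0.4],
    [0, -0.6, 0.4],
    [0, -0.6, 0.4],
    [0, -0.6, 0.4],
    [0, -0.6, 0.35],
    [0, -0.5, 0.3],
    [0, -0.4, 0.2],
    [0, -0.3, 0.15],
    [0, -0.1, 0.1],
    [0, 0, 0],
  ],
  rotation=[
    [0, 0, 0],
    [0, 0, 0],
    [0, 0, 0],
    [0, 0, 0],
    [0, 0, 0],
    [0, 0, 0],
    [0, 0, 0],
    [0, 0, 0],
    [0, 0, 0],
    [0, 0, 0],
    [0, 0, 0],
    [0, 0, 0],
  ],
)

```text
time: 20.7
tool_pos: [0.5183, -0.0629, 0.1392]
tcp_rot: [-2.777, 0.33, -0.061]
wrist_force: [-0.6, 0.4, -2.2]
width: 0.203
grip_force: 59.2
```

>>> apply_moves(
  fingers=[0, 0, 0, 0],
  travel=[
    [0, 0, 0],
    [0, 0, 0],
    [0, 0, 0],
    [0, 0, 0],
  ],
  rotation=[
    [0, 0, 0],
    [0, 0, 0],
    [0, 0, 0],
    [0, 0, 0],
  ],
)

```text
time: 21.1
tool_pos: [0.5192, -0.0656, 0.1397]
tcp_rot: [-2.776, 0.336, -0.064]
wrist_force: [0.9, 0.6, -1.6]
width: 0.205
grip_force: 59.2
```

```bash
cat >> h.py <<'E'
_z=-N;_y=np.cross(_z,JX);RT=np.column_stack([JX,_y,_z])
E
python3 - <<'E'
from h import *
np.set_printoptions(precision=3,suppress=True)
go(MARK+N*(.071+.01),RT)
C={k:read_camera(k) for k in("top","side")}
s=read_state();T=s["tool_pos"];z=R.from_rotvec(s["tcp_rot"]).as_matrix()[:,2]
ims=[]
for k,c in C.items():
    print(k,"tip exp",proj(c,T+z*.071),"mark",proj(c,MARK))
    u,w=(proj(c,MARK)-[32,45]).astype(int);print(u,w)
    ims.append(cv2.resize(c["image"][w:w+60,u:u+65,::-1],(390,360),interpolation=2))
    for n in("gauge_tip","mark"):print(n,[(round(t["p"],2),t["location"]) for t in tip_of(k,n)])
cv2.imwrite("pics/p.png",np.hstack(ims))
print(read_state()["tool_pos"],read_state()["wrist_force"])
E
```

```text
now [ 0.519 -0.066  0.14 ] q [-0.401  0.075  2.042  0.386  1.109  1.223] w 0.20483312717848673 t 21.1 F [ 0.858  0.616 -1.617] grip 59.16033983230591
turn units [ 0.014 -0.028  0.015] | then travel units [-0.069 -0.058  0.63 ] | travel in present frame [-0.071 -0.059  0.629]
top tip exp [273.252 212.581] mark [266.525 214.819]
234 169
gauge_tip []
mark [(0.51, [267.5, 218.1])]
side tip exp [252.397 208.555] mark [251.194 214.841]
219 169
gauge_tip [(0.37, [287.7, 361.6])]
mark [(0.45, [249.7, 215.6])]
[ 0.519 -0.065  0.14 ] [ 0.276  0.195 -2.548]
```

View pics/p.png

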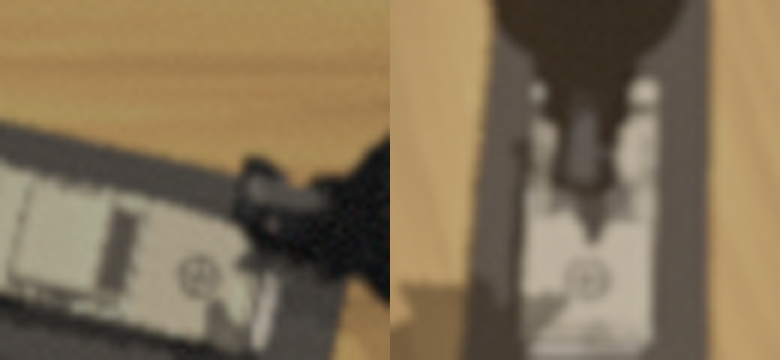

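The tip is above the ring (side: tip (253,209), ring (251,215)), as expected before the approach. I'll correct sideways and go in to about 7 mm.

>>> apply_moves(
  fingers=[0, 0, 0, 0, 0, 0, 0, 0, 0],
  travel=[
    [-0.04, -0.03, 0.1],
    [-0.04, -0.03, 0.15],
    [0, 0, 0.15],
    [0, 0, 0.15],
    [0, 0, 0.1],
    [0, 0, 0.04],
    [0, 0, 0],
    [0, 0, 0],
    [0, 0, 0],
  ],
  rotation=[
    [0, 0, 0],
    [0, 0, 0],
    [0, 0, 0],
    [0, 0, 0],
    [0, 0, 0],
    [0, 0, 0],
    [0, 0, 0],
    [0, 0, 0],
    [0, 0, 0],
  ],
)

```text
time: 22.3
tool_pos: [0.5191, -0.05, 0.1086]
tcp_rot: [-2.776, 0.334, -0.064]
wrist_force: [0.7, 0.9, -1.4]
width: 0.202
grip_force: 59.2
```

```bash
cat > chk.py <<'E'
from h import *
np.set_printoptions(precision=3,suppress=True)
ts=[]
for i in range(5):
    c=read_camera("side");s=read_state();ts.append(np.r_[s["tool_pos"],s["wrist_force"],s["torque"]])
m=np.mean(ts,0);z=R.from_rotvec(s["tcp_rot"]).as_matrix()[:,2]
d=m[:3]+z*.071-MARK
print("offset jx,jy(slope),n mm",1e3*np.array([d@JX,d@RT[:,1],d@N]),"angle",np.degrees(np.arccos(-z@N)),"F.N",m[3:6]@N,"F",m[3:6],"std",np.std(ts,0)[:6])
print(read_state()["time"],proj(c,m[:3]+z*.071),proj(c,MARK))
E
python3 chk.py
```

```text
offset jx,jy(slope),n mm [-0.261 -0.588  6.983] angle 0.17353502680108396 F.N -1.847408068927813 F [ 0.09   0.141 -1.908] std [0.    0.    0.    0.497 0.643 0.422]
22.55 [251.081 213.436] [251.194 214.841]
```

>>> apply_moves(
  fingers=[0, 0, 0, 0, 0, 0, 0, 0],
  travel=[
    [0.005, 0.01, 0.04],
    [0, 0, 0.04],
    [0, 0, 0.04],
    [0, 0, 0.04],
    [0, 0, 0.04],
    [0, 0, 0],
    [0, 0, 0],
    [0, 0, 0],
  ],
  rotation=[
    [0, 0, 0],
    [0, 0, 0],
    [0, 0, 0],
    [0, 0, 0],
    [0, 0, 0],
    [0, 0, 0],
    [0, 0, 0],
    [0, 0, 0],
  ],
)

```text
time: 23.35
tool_pos: [0.5198, -0.047, 0.0988]
tcp_rot: [-2.776, 0.334, -0.063]
wrist_force: [-0.3, -0.7, -0.4]
width: 0.204
grip_force: 59.4
```

```bash
python3 chk.py
```

```text
offset jx,jy(slope),n mm [-0.278 -0.089 -3.253] angle 0.15362491305068443 F.N 0.6641807143343678 F [-0.813 -0.486  0.464] std [0.    0.    0.    0.656 0.563 0.75 ]
23.6 [251.101 215.365] [251.194 214.841]
```

>>> apply_moves(
  fingers=[0, 0, 0, 0, 0, 0],
  travel=[
    [0, 0, 0.03],
    [0, 0, 0.035],
    [0, 0, 0],
    [0, 0, 0],
    [0, 0, 0],
    [0, 0, 0],
  ],
  rotation=[
    [0, 0, 0],
    [0, 0, 0],
    [0, 0, 0],
    [0, 0, 0],
    [0, 0, 0],
    [0, 0, 0],
  ],
)

```text
time: 24.2
tool_pos: [0.5201, -0.0459, 0.0956]
tcp_rot: [-2.776, 0.334, -0.063]
wrist_force: [-0.8, -1.9, 1.3]
width: 0.2
grip_force: 59.5
```

```bash
cat >> chk.py <<'E'
t=read_camera("top");im=[]
for c in(t,c):
    u,w=(proj(c,MARK)-[32,40]).astype(int);im.append(cv2.resize(c["image"][w:w+60,u:u+65,::-1],(390,360),interpolation=2));print(u,w,proj(c,MARK))
cv2.imwrite("pics/end.png",np.hstack(im))
E
python3 chk.py
```

```text
offset jx,jy(slope),n mm [-0.25  -0.083 -6.555] angle 0.155585040641066 F.N 1.7825583980583908 F [-1.226 -1.059  1.416] std [0.    0.    0.    0.326 0.334 0.483]
24.45 [251.123 215.93 ] [251.194 214.841]
234 174 [266.525 214.819]
219 174 [251.194 214.841]
```

View pics/end.png

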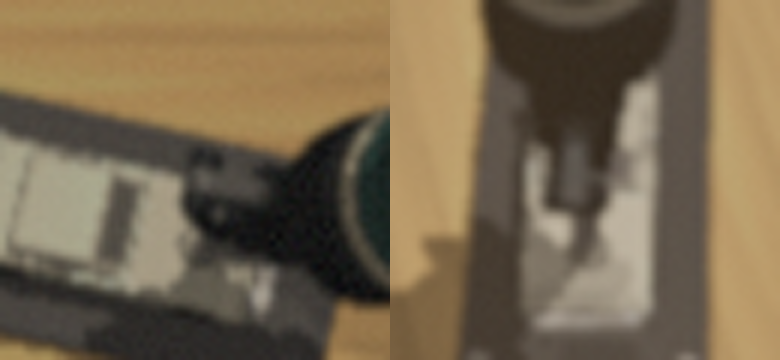

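```bash
python3 - <<'E'
from h import *
c=read_camera("side");im=c["image"][195:235,232:272,::-1]
o=cv2.resize(im,(600,600),interpolation=2);o=cv2.convertScaleAbs(o,alpha=1.6)
def px(P): return tuple(((proj(c,P)-[232,195]+.5)*15).astype(int).tolist())
t=np.linspace(0,6.28,24)
for a in t: cv2.circle(o,px(MARK+.0095*(np.cos(a)*JX+np.sin(a)*RT[:,1])),2,(0,0,255),-1)
for h in(0,.011,.051): cv2.circle(o,px(MARK+N*h),3,(0,255,0),-1)
cv2.imwrite("pics/end2.png",o)
E
```

```text
(no output)
```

View pics/end2.png

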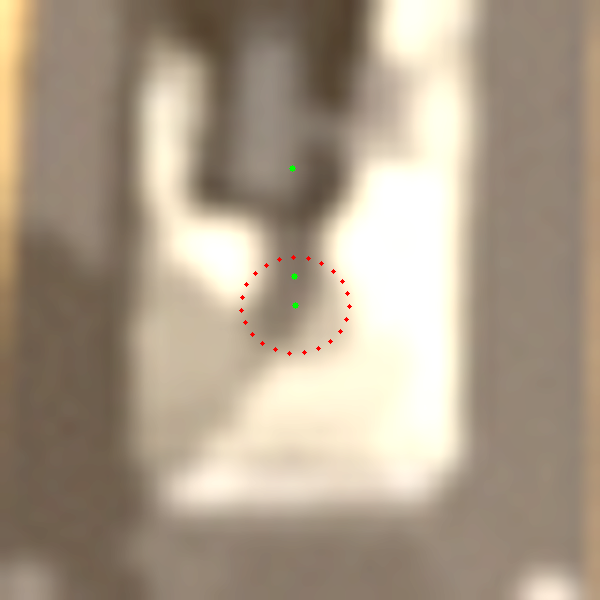

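The gauge axis runs through the projected cross. The tip is at about (293,308) inside the overlaid ring, against (295,305) predicted, and the dark tail below it is shadow. I'm handing in.

```bash
python3 -c "
from workcell import *
print(finish_job())"
```

```text
the job is handed in; nothing more can be done
None
```

I wound the key to its stop in three part turns and handed the job in with the gauge held square on the bonnet mark, tip within about 1 mm and plunger about 7 mm in (about 3.6 N); no verdict came back.

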